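# Turn a sash brush handle-down in its jar

## Robot

A 6-joint arm with a two-finger parallel gripper is mounted at the origin on the work surface. World frame = base frame: x ahead of the robot, y to its left, z up, the work surface at z = 0. Lengths are in m, angles in rad, forces in N, time in s.
With the tool pointing down it reaches from about 0.3 to 0.775 m from the base axis. Payload 14.6 kg.
Tool frame: the origin (TCP) lies at the very end of the fingers, on their centre line; the grasp point (between the pads) lies 19 mm behind it; z points along the fingers, y is the line along which they close (so a half turn about z gives the same grasp; the last joint's range is limited). The gripper opens to 94 mm and grips with 3 to 60 N. Pads are 16 mm wide; open, the fingers measure 119 mm over their backs; the gripper's body (75 mm by 177 mm) begins 78 mm behind the grasp point.
Start: joints at [1.182, 0.3, 1.521, -0, 1.321, -0.067], TCP at [0.174, 0.522, 0.205] pointing down, gripper open.
Joint ranges: [-3.03, 3.03], [-0.79, 2.21], [0.23, 2.52], [-1.04, 4.18], [0, 3.07], [-2.55, 2.55]. Speed limits (rad/s): [2.22, 2.22, 2.57, 3.14, 3.14, 3.14].

## Interface

Orientations are given as a unit quaternion [x, y, z, w].
In Python, from bench import bot gives the robot as it stands.
- The arm moves only by the shell command python3 -m crank 'ROWS' [OPENING]. ROWS is JSON, one flat list of numbers, 6 for each row, row after row: the shift along the world's x, y, z in mm, then the turn, a rotation vector about the world's x, y, z in rad. A call has 1 to 12 rows; each row shifts and turns the commanded pose from where the row before left it; what a row does not reach is not made up. A row lasts 1/12 s, in which the tool goes at most 41.7 mm and 7.16 degrees, less where a joint would pass 70% of its speed; a pose out of reach is approached as far as the arm can. A call with a gripper value outside its range is refused whole. OPENING is the closure, from 0 (fully open) to 1 (shut), set as the call begins (- or left out, the last holds). The fingers move at their own pace and stop on an object; the grip force is fixed at half the most. Time passes only in rows, so rows that do not move let the fingers close. It gives the time, the measured TCP pose, the force, the opening and the grip force at its end, in the units of the state.
- bot.read_state(): the state, without advancing time (a new reading comes with each control period).
- bot.read_camera(name): name is "scene" or "top" or "wrist"; returns (picture, depth): 480x640x3 uint8, blue, green, red; 480x640 float32, m along the optical axis (not along the pixel's ray), 0 where there is no reading.
- bot.camera_params(name): a dict with "fx", "fy", "cx", "cy" (pixels), "R" (3x3) and "t" (3): a world point X has camera coordinates R X + t. Camera axes: x right, y down, z forward; pixel columns grow to the right and rows downward; lengths in m; the calibration is good to about 2 mm. A picture is of the moment at which its call begins: read the wrist's pose just before it. camera_params takes no time and is no camera call; for the wrist camera it gives the pose at the moment of the call.
- bot.close_job(): hands the job in; it is judged then, once.
The state is a dict: "clock": time; "joints": joint angles; "qvel": joint speeds; "joint_torque": joint torques, N m; "position": TCP position; "orientation": TCP orientation; "ft_force": force on the tool from outside, world axes, zero at the start; "moment": the same for the moment, N m; "width": finger opening in m; "grip_force": force on a finger pad.
Only numpy, scipy, OpenCV 4.12 (cv2) and the standard library are available. Lean on these libraries where they do the work, as an engineer would, in place of code of your own. Each camera call takes 0.05 s, during which the arm holds its last target. There are 200 camera calls.

## Task

The clean sash brush has been left standing on its bristles in the stoneware jar, which will bend them. Draw it out, turn it end for end and put it back in the jar with the handle down and the bristles up, lowering the handle to the bottom before you let go of it. Hold it by the handle or the ferrule, never by the bristles, and keep the jar upright in its place; leave the other things alone.

Things in the scene. Friction and masses are not known exactly. Their poses are not given: they have to be found in the camera images.
- jar: Squat straight-sided stoneware jar, brown-grey, darker band at the rim, open above; 98 mm outside diameter, 88 inside, 76 tall, floor 6 mm thick; about 0.55 kg, loose. Origin: centre of its underside, z up. The brush leans out over its rim towards the jar's own +x. It stands in the left or right half of the board, the saucer in the other.
- jar_rim (a point): Centre of the jar's mouth, on its axis at rim height, 76 mm above the board.
- brush_mid (a point): Middle of a loose round sash brush 290 mm long, about 80 g: point on its centre line, 145 mm from either end, where the wooden handle is 18.4 mm thick: good to grip (balance point 20 mm nearer the bristles). Its z axis runs from handle end to bristle tip. It starts leaning about 46 degrees from vertical, outward from the robot (within 26 degrees of +x), this point 34 mm higher than the rim.
- handle_end (a point): Centre of the free end of the brush's handle. The handle is 195 mm long, round, 11 mm thick here, 13 mm at 70 mm, 18.4 mm from 140 to 165 mm; then a steel ferrule 22 mm thick to 233 mm, then bristles. Put back handle-down, the brush comes to rest leaning about 47 degrees, this end in the bottom corner of the jar, the shaft on the opposite rim about 105 mm up from it.
- bristle_tip (a point): Tip of the brush's dark brown bristles, on its centre line, 290 mm from the handle's end. At the start it stands on the jar's floor against the wall on one side, and the shaft lies on the opposite rim about 105 mm up from it.
- bristles: The bristles alone, 57 mm long, 23 mm thick tapering to a blunt 10 mm tip, fixed to the brush; origin where they leave the ferrule, z axis towards their tip. Not to be gripped.
- saucer_mid (a point): Bystander: white ceramic saucer, 144 mm across, 20 mm high, flat on the board; point on its axis 10 mm above the board.
- radio_mid (a point): Bystander: dark grey wind-up radio, 165 mm wide, 52 mm deep, 92 mm high with a carrying handle up to 117 mm, at the left towards the robot; point in the middle of its case. Its front looks along its -x axis.
- tub_mid (a point): Bystander: closed round tub of petroleum jelly with a white lid, 68 mm across, 52 mm high, at the right towards the robot; point on its axis half-way up.
- hair_clip_mid (a point): Bystander: purple plastic claw hair clip, 75 mm long (along its y), 30 mm wide, about 45 mm high, at the right, farther out; point 13 mm above the board at its centre.
Things that resemble listed ones, but are neither listed nor needed, are in the scene too. Leave any blue or red look-alike of the jar alone.

How it is judged:
By the outcome, as a careful person would: the job done as asked, in the order asked, and still so for the second after the job is handed in, with the robot touching nothing.
It also fails if it takes over 48 s, if anything falls off the work surface, if the arm or the gripper's body presses on something with over 40 N, if the wrist force passes 120 N, or if a joint passes its speed limit or range.

## Working session

There is one attempt and no reset: what is moved stays moved. The work goes in short steps, Python scripts to look and compute and a shell command to move; the robot and the scene stay as the last step left them, time stands still between calls to the robot, and variables do not carry over. Pictures are saved under pics/ and viewed, at most 10 in all, crops included, and the job is handed in when it is done.

```bash
mkdir -p pics; ls; cat > h.py <<'E'
import numpy as np, cv2
from bench import bot
from scipy.spatial.transform import Rotation as Rn
def look(n):
    p=bot.camera_params(n); im,d=bot.read_camera(n); return im,d,p
def cloud(d,p):
    v,u=np.mgrid[0:480,0:640]
    c=np.stack([(u-p["cx"])*d/p["fx"],(v-p["cy"])*d/p["fy"],d],-1)
    return (c-np.array(p["t"]))@np.array(p["R"])
E
python3 - <<'E'
from h import *
for n in("scene","top"):
    im,d,p=look(n); cv2.imwrite(f"pics/{n}.png",im); np.savez(f"{n}.npz",im=im,d=d,c=cloud(d,p))
print(bot.read_state())
E
```

```text
pics
{'clock': 0.1, 'joints': array([ 1.18240941e+00,  3.00411130e-01,  1.52149913e+00, -1.22128436e-05,
        1.32072409e+00, -6.65922349e-02]), 'qvel': array([ 0.0003675 , -0.00278157,  0.00020924, -0.00195998, -0.00052727,
        0.00052289]), 'joint_torque': array([-5.85436319e-04, -5.32649982e+01, -3.53284371e+01,  7.08386209e-02,
        2.34750914e-02, -7.80344681e-05]), 'position': array([0.17386109, 0.52155007, 0.2049539 ]), 'orientation': array([ 1.60202506e-01,  9.87084032e-01, -5.08762005e-04, -1.11704671e-04]), 'ft_force': array([ 0.70905831, -0.11026932, -0.35031121]), 'moment': array([-0.00936176,  0.05436257,  0.01688641]), 'grip_force': 0.0, 'width': 0.09411844929087018}
```

View pics/scene.png

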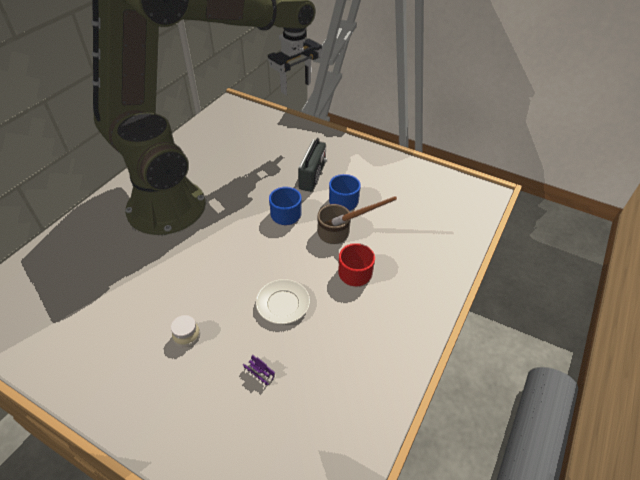

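View pics/top.png

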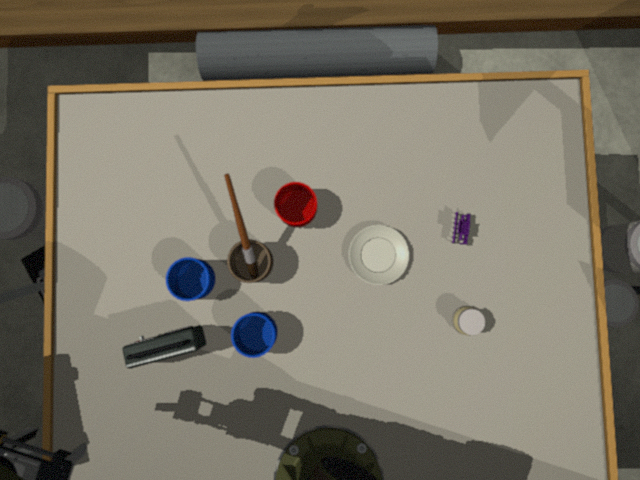

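Of the four jar-like things (top view), two are blue, at (190,279) and (254,334), and one is red, at (296,204). The fourth, at (250,261), is brown-grey, has a dark rim and holds the brush, so it fits the description. The brush handle runs to (228,175). I'll confirm with a crop and measure.

```bash
python3 - <<'E'
from h import *
z=np.load("top.npz"); im,c,d=z["im"],z["c"],z["d"]
cv2.imwrite("pics/crop.png",cv2.resize(im[160:310,170:340],None,fx=4,fy=4,interpolation=cv2.INTER_CUBIC)[:600,:680])
hsv=cv2.cvtColor(im,cv2.COLOR_BGR2HSV)
for n in("top","scene"):
    z=np.load(n+".npz"); im,c,d=z["im"],z["c"],z["d"]; hsv=cv2.cvtColor(im,cv2.COLOR_BGR2HSV)
    # handle: brush region, orange-brown, elevated
    x0,x1,y0,y1=(215,265,168,262) if n=="top" else (325,402,190,225)
    m=np.zeros(d.shape,bool); m[y0:y1,x0:x1]=1
    m&=(d>0)&(c[...,2]>.085)&(c[...,2]<.3)
    P=c[m]; mu=np.median(P,0)
    for _ in range(3):
        vt=np.linalg.svd(P-P.mean(0))[2][0]; vt*=np.sign(vt[2]); mu=P.mean(0)
        r=np.linalg.norm(P-mu-np.outer((P-mu)@vt,vt),axis=1); P=P[r<.02]
    t=(P-mu)@vt
    print(n,len(P),"mu",mu.round(4),"dir",vt.round(3),"ends",(mu+vt*t.min()).round(4),(mu+vt*t.max()).round(4))
    # rim
    x0,x1,y0,y1=(222,280,232,290) if n=="top" else (312,356,200,248)
    m=np.zeros(d.shape,bool); m[y0:y1,x0:x1]=1
    m&=(d>0)&(c[...,2]>.066)&(c[...,2]<.086)&(hsv[...,1]<150)
    P=c[m]; A=np.c_[2*P[:,:2],np.ones(len(P))]
    s=np.linalg.lstsq(A,(P[:,:2]**2).sum(1),rcond=None)[0]
    print(" rim",len(P),s[:2],np.sqrt(s[2]+s[:2]@s[:2]),P.min(0),P.max(0))
    # blobs
z=np.load("top.npz");c=z["c"]
for nm,(u,v) in dict(b1=(190,279),b2=(254,334),red=(296,204),radio=(163,346)).items():
    w=c[v-30:v+31,u-30:u+31].reshape(-1,3); w=w[(w[:,2]>.05)&(w[:,2]<.13)]; print(nm,(w.min(0)).round(3),w.max(0).round(3))
E
```

```text
top 538 mu [0.6132 0.1766 0.1479] dir [0.736 0.098 0.67 ] ends [0.5418 0.1672 0.0829] [0.6852 0.1862 0.2134]
 rim 459 [0.51279366 0.16449702] 0.042347070858445475 [0.46861649 0.11579017 0.06624627] [0.56403    0.21320782 0.08569212]
scene 296 mu [0.6173 0.1743 0.1463] dir [0.729 0.114 0.675] ends [0.5495 0.1638 0.0836] [0.6865 0.1851 0.2103]
 rim 338 [0.52703349 0.15526625] 0.04806466538947069 [0.46801142 0.06748411 0.06604302] [0.61971646 0.21794237 0.0858902 ]
b1 [0.43  0.255 0.05 ] [0.528 0.354 0.085]
b2 [0.302 0.109 0.05 ] [0.4   0.209 0.082]
red [0.596 0.008 0.05 ] [0.695 0.106 0.083]
radio [0.289 0.286 0.05 ] [0.372 0.429 0.125]
```

View pics/crop.png

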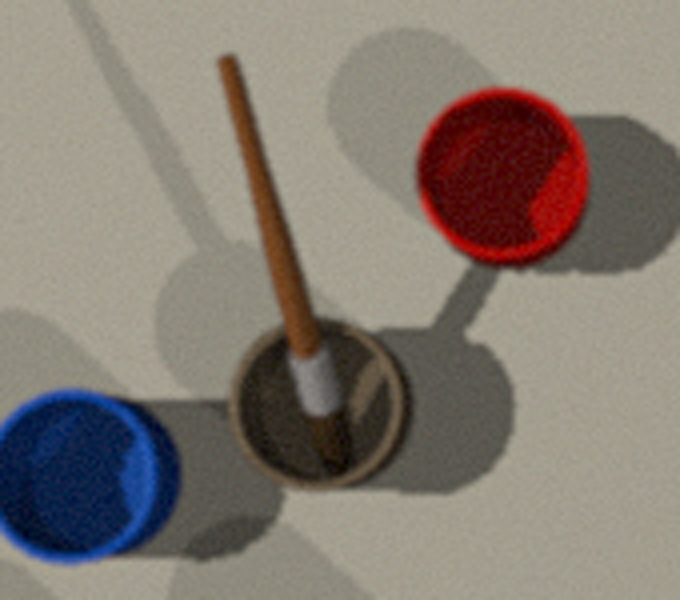

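The crop shows the brown-grey jar, with the bristles down at about (335,440), the ferrule at (315,385) and the handle end at (228,62). No other jar holds anything.

Plan: grip at mid-handle with the tool square to the shaft and the fingers closing horizontally. Lift straight up, roll half a turn about the tool axis, then lower along the same path.

```bash
cat >> h.py <<'E'
def target(phi=np.radians(8.2),lean=np.radians(46.5)):
    a=np.array([np.cos(lean)*np.cos(phi),np.cos(lean)*np.sin(phi),-np.sin(lean)])
    y=np.array([-np.sin(phi),np.cos(phi),0]); return np.c_[np.cross(y,a),y,a]
def togo(T,R):
    s=bot.read_state(); r=(Rn.from_matrix(R)*Rn.from_quat(s["orientation"]).inv()).as_rotvec()
    print("t",round(s["clock"],2),"shift mm",((T-s["position"])*1e3).round(1),"rot",r.round(4),"|r|",np.linalg.norm(r).round(3),"q",s["joints"].round(2),"F",s["ft_force"].round(1),"w",round(s["width"],4))
G=np.array([.580,.173,.110])
E
python3 - <<'E'
from h import *
R=target(); print(R.round(3)); togo(G-R[:,2]*.12,R)
E
```

```text
[[-0.718 -0.143  0.681]
 [-0.103  0.99   0.098]
 [-0.688  0.    -0.725]]
t 0.1 shift mm [ 324.4 -360.3   -7.9] rot [-0.0673 -0.7629  0.4426] |r| 0.885 q [ 1.18  0.3   1.52 -0.    1.32 -0.07] F [ 0.7 -0.1 -0.4] w 0.0941
```

```bash
python3 -m crank '[20,-24,8,-0.005,-0.05,0.03,20,-24,8,-0.005,-0.05,0.03,20,-24,8,-0.005,-0.05,0.03,20,-24,8,-0.005,-0.05,0.03,20,-24,4,-0.005,-0.05,0.03,20,-24,4,-0.005,-0.05,0.03,20,-24,4,-0.005,-0.05,0.03,20,-24,4,-0.005,-0.05,0.03,20,-24,0,-0.005,-0.05,0.03,20,-24,0,-0.005,-0.05,0.03,20,-24,0,-0.005,-0.05,0.03,20,-24,0,-0.005,-0.05,0.03]' 0; python3 -c "
from h import *
R=target(); togo(G-R[:,2]*.12,R)"
```

```text
clock: 1.1
position: [0.4144, 0.2326, 0.2535]
orientation: [-0.025, 0.955, 0.018, 0.296]
ft_force: [-0.0, 1.1, -0.4]
width: 0.0937
grip_force: 0.0
t 1.1 shift mm [ 83.8 -71.3 -56.5] rot [-0.0036 -0.1584  0.0837] |r| 0.179 q [ 0.59 -0.19  2.04 -0.39  0.79 -0.83] F [-0.   1.1 -0.4] w 0.0937
```

```bash
python3 -m crank '[20,-18,-10,0,-0.04,0.02,20,-18,-10,0,-0.04,0.02,20,-18,-14,0,-0.04,0.02,20,-16,-14,0,-0.04,0.02,0,0,0,0,0,0,0,0,0,0,0,0]'; python3 - <<'E'
from h import *
R=target(); togo(G-R[:,2]*.12,R)
p=bot.camera_params("wrist"); im,d=bot.read_camera("wrist")
z=cloud(d,p); np.savez("w.npz",im=im,c=z,d=d)
g=np.array(p["R"])@G+p["t"]; px=(p["fx"]*g[0]/g[2]+p["cx"],p["fy"]*g[1]/g[2]+p["cy"]); print("G px",px)
s=R[:,0]*-1
for k in(-.04,.145):
    q=np.array(p["R"])@(G+s*k)+p["t"]; q=(int(p["fx"]*q[0]/q[2]+p["cx"]),int(p["fy"]*q[1]/q[2]+p["cy"])); print(q); cv2.circle(im,q,4,(0,255,255),1)
cv2.circle(im,(int(px[0]),int(px[1])),5,(0,255,0),1); cv2.imwrite("pics/w1.png",im)
E
```

```text
clock: 1.6
position: [0.4938, 0.1626, 0.2043]
orientation: [-0.062, 0.927, 0.027, 0.368]
ft_force: [-0.4, 0.4, 0.4]
width: 0.0937
grip_force: 0.0
t 1.6 shift mm [ 4.4 -1.4 -7.3] rot [-0.0043 -0.0041  0.0078] |r| 0.01 q [ 0.31 -0.1   2.15 -0.33  0.36 -1.14] F [-0.4  0.4  0.4] w 0.0937
G px (np.float64(314.8210740445906), np.float64(228.8345288989849))
(314, 180)
(316, 378)
```

View pics/w1.png

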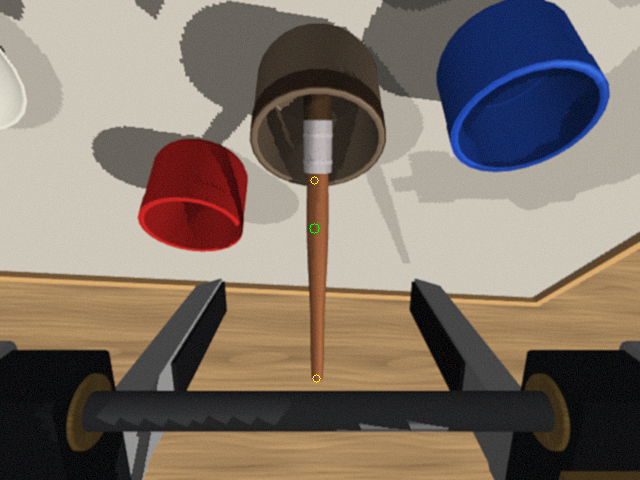

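The wrist view has the jar mouth at (318,135), the ferrule at (317,147) and my predicted mid at (315,229), 2 px off the shaft centre. That's good enough, so I'll advance and grip.

```bash
python3 -m crank '[10,1.3,-10.8,0,0,0,10,1.3,-10.8,0,0,0,10,1.3,-10.8,0,0,0,10,1.3,-10.8,0,0,0,10,1.3,-10.8,0,0,0,10,1.3,-10.8,0,0,0,10,1.3,-10.8,0,0,0,10,1.3,-10.8,0,0,0,10,1.3,-10.8,0,0,0,9,1.3,-10.8,0,0,0,0,0,0,0,0,0,0,0,0,0,0,0]'; python3 -c "
from h import *
R=target(); togo(G+R[:,2]*.019,R)"
```

```text
clock: 2.65
position: [0.5927, 0.1777, 0.0978]
orientation: [-0.064, 0.927, 0.028, 0.369]
ft_force: [-1.2, -0.1, -0.0]
width: 0.0939
grip_force: 0.0
t 2.65 shift mm [ 0.2 -2.8 -1.6] rot [-0.0046 -0.0016  0.0043] |r| 0.006 q [ 0.27  0.31  2.   -0.82  0.12 -0.65] F [-1.2 -0.1 -0. ] w 0.0939
```

```bash
python3 -m crank '[0,-1.5,-1,0,0,0,0,0,0,0,0,0,0,0,0,0,0,0,0,0,0,0,0,0,0,0,0,0,0,0,0,0,0,0,0,0,0,0,0,0,0,0,0,0,0,0,0,0,0,0,0,0,0,0,0,0,0,0,0,0]' 1; python3 -c "
from h import *
R=target(); togo(G+R[:,2]*.019,R)"
```

```text
clock: 3.48
position: [0.5929, 0.1753, 0.0964]
orientation: [-0.063, 0.927, 0.028, 0.369]
ft_force: [-0.0, 0.6, -0.4]
width: 0.0308
grip_force: 0.0
t 3.48 shift mm [ 0.  -0.4 -0.2] rot [-0.0049 -0.0015  0.0051] |r| 0.007 q [ 0.26  0.31  2.   -0.83  0.11 -0.65] F [-0.   0.6 -0.4] w 0.0308
```

```bash
python3 -m crank '[0,0,0,0,0,0,0,0,0,0,0,0,0,0,0,0,0,0,0,0,0,0,0,0,0,0,0,0,0,0,0,0,0,0,0,0]'; python3 -c "
from h import *
print(bot.read_state()['joints'])"
```

```text
clock: 3.98
position: [0.5929, 0.1753, 0.0964]
orientation: [-0.063, 0.927, 0.028, 0.369]
ft_force: [-0.4, -0.3, 0.5]
width: 0.0172
grip_force: 30.0
[ 0.26459048  0.31264882  1.99817333 -0.83319622  0.1126323  -0.6451889 ]
```

```bash
python3 -m crank '[0,0,6,0,0,0,0,0,10,0,0,0,0,0,15,0,0,0,0,0,15,0,0,0,0,0,15,0,0,0,0,0,15,0,0,0,0,0,15,0,0,0,0,0,15,0,0,0,0,0,15,0,0,0,0,0,15,0,0,0,0,0,14,0,0,0,0,0,0,0,0,0]'; python3 - <<'E'
from h import *
R=target(); togo(G+R[:,2]*.019+[0,0,.15],R)
for n in("scene","wrist"):
    im,d,p=look(n); np.savez(n+"2.npz",im=im,d=d,c=cloud(d,p)); 
    if n=="scene": a=cv2.resize(im[120:300,240:430],(400,380))
    else: b=cv2.resize(im,(400,300))
cv2.imwrite("pics/l.png",np.hstack([a,np.vstack([b,np.zeros((80,400,3),np.uint8)])]))
E
```

```text
clock: 4.98
position: [0.5936, 0.1755, 0.2494]
orientation: [-0.063, 0.926, 0.028, 0.371]
ft_force: [0.2, 0.5, 0.4]
width: 0.0177
grip_force: 30.0
t 4.98 shift mm [-0.7 -0.6 -3.2] rot [-0.0059  0.0024  0.005 ] |r| 0.008 q [ 0.26  0.07  1.87 -0.19  0.45 -1.3 ] F [0.2 0.5 0.4] w 0.0177
```

View pics/l.png

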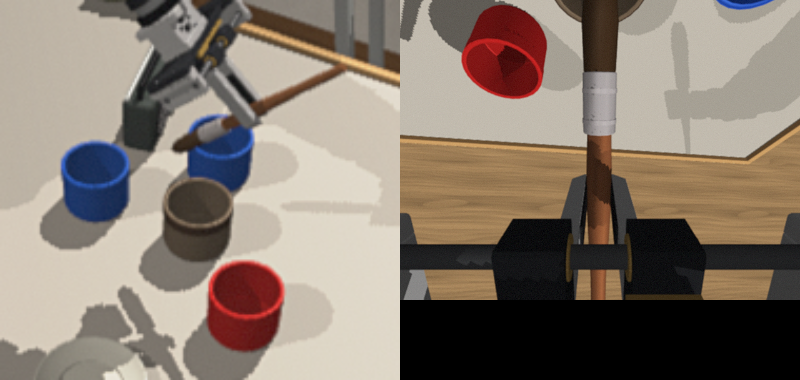

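The brush is out and held square, with its tip at (180,145) in the left half, and the jar hasn't moved. Measuring the brush in the tool frame, then rolling.

```bash
cat > meas.py <<'E'
from h import *
import sys
def brush(c,d,s):
    Rt=Rn.from_quat(s["orientation"]).as_matrix(); g=s["position"]-.019*Rt[:,2]
    q=(c-g)@Rt; m=(d>0)&(abs(q[...,1])<.018)&(abs(q[...,2])<.035)&(abs(q[...,0])<.2)
    return q,m
E
python3 - <<'E'
from meas import *
s=bot.read_state()
for n in("wrist2","scene2"):
    z=np.load(n+".npz"); q,m=brush(z["c"],z["d"],s); P=q[m]; hsv=cv2.cvtColor(z["im"],cv2.COLOR_BGR2HSV)[m]
    print(n,len(P),"x range",P[:,0].min(),P[:,0].max())
    f=(hsv[:,1]<60)&(abs(P[:,0])>.03)&(hsv[:,2]>110)
    if f.sum(): print(" ferrule x",np.percentile(P[f,0],[2,98]))
    for lo in np.arange(-.2,.2,.03):
        k=(P[:,0]>lo)&(P[:,0]<lo+.03)
        if k.sum()>5: print("  ",round(lo,2),k.sum(),np.median(P[k],0).round(4))
E
python3 -m crank '[0,0,0,0.082,0.012,-0.087,0,0,0,0.082,0.012,-0.087,0,0,0,0.082,0.012,-0.087,0,0,0,0.082,0.012,-0.087,0,0,0,0.082,0.012,-0.087,0,0,0,0.082,0.012,-0.087,0,0,0,0.082,0.012,-0.087,0,0,0,0.082,0.012,-0.087,0,0,0,0.082,0.012,-0.087,0,0,0,0.082,0.012,-0.087,0,0,0,0.082,0.012,-0.087,0,0,0,0.082,0.012,-0.087]'
python3 -c "
from h import *
R=target()@np.diag([-1,-1,1]); togo(G+R[:,2]*.019+[0,0,.15],R)"
```

```text
wrist2 22162 x range -0.10133574743235679 0.12639145919434203
 ferrule x [0.04669554 0.08516045]
   -0.11 610 [-0.0882 -0.0002 -0.0035]
   -0.08 549 [-0.0724  0.0003 -0.0041]
   -0.05 1247 [-0.0298  0.0003 -0.0052]
   -0.02 4851 [ 0.0066 -0.0002 -0.0065]
   0.01 2606 [ 0.0253  0.0007 -0.0053]
   0.04 3604 [ 0.0565  0.0007 -0.0067]
   0.07 4415 [ 0.0852  0.001  -0.0067]
   0.1 4280 [ 0.1126  0.0013 -0.0066]
scene2 651 x range -0.1502126788805942 0.13907950998909266
 ferrule x [-0.12212261  0.12140542]
   -0.17 22 [-0.145  -0.0041 -0.0023]
   -0.14 54 [-0.124  -0.0047 -0.0023]
   -0.11 49 [-0.0942 -0.0054 -0.002 ]
   -0.08 56 [-0.0638 -0.0049 -0.0032]
   -0.05 65 [-0.0343 -0.0058 -0.0023]
   -0.02 152 [-0.0103  0.0038 -0.0122]
   0.01 41 [ 0.0278 -0.0069 -0.0026]
   0.04 82 [ 0.0533 -0.0074 -0.0035]
   0.07 66 [ 0.0865 -0.0082 -0.0042]
   0.1 57 [ 0.1126 -0.0075 -0.0033]
   0.13 7 [ 0.1331 -0.0038 -0.0017]
clock: 6.08
position: [0.5925, 0.1751, 0.2446]
orientation: [0.566, 0.737, 0.266, 0.257]
ft_force: [0.6, 1.0, -1.5]
width: 0.0173
grip_force: 30.0
t 6.08 shift mm [ 0.4 -0.2  1.6] rot [ 1.1459  0.1666 -1.2266] |r| 1.687 q [ 0.26  0.08  1.87 -0.18  0.45  0.14] F [ 0.6  1.  -1.5] w 0.0173
```

```bash
python3 -m crank '[0,0,0,0.082,0.012,-0.087,0,0,0,0.082,0.012,-0.087,0,0,0,0.082,0.012,-0.087,0,0,0,0.082,0.012,-0.087,0,0,0,0.082,0.012,-0.087,0,0,0,0.082,0.012,-0.087,0,0,0,0.082,0.012,-0.087,0,0,0,0.082,0.012,-0.087,0,0,0,0.082,0.012,-0.087,0,0,0,0.082,0.012,-0.087,0,0,0,0.082,0.012,-0.087,0,0,0,0.082,0.012,-0.087]'
python3 -c "
from h import *
R=target()@np.diag([-1,-1,1]); togo(G+R[:,2]*.019+[0,0,.15],R)"
```

```text
clock: 7.08
position: [0.5925, 0.1751, 0.2446]
orientation: [0.911, 0.18, 0.371, 0.017]
ft_force: [0.7, -0.2, -0.9]
width: 0.0174
grip_force: 30.0
t 7.08 shift mm [ 0.4 -0.3  1.6] rot [ 0.1645  0.0259 -0.1797] |r| 0.245 q [ 0.26  0.07  1.88 -0.19  0.44  1.58] F [ 0.7 -0.2 -0.9] w 0.0174
```

```bash
python3 -m crank '[0,0,0,0.082,0.013,-0.09,0,0,0,0.082,0.013,-0.09,0,0,0,0,0,0,0,0,0,0,0,0]'
cat > jar.py <<'E'
from meas import *
s=bot.read_state()
R=target()@np.diag([-1,-1,1]); togo(G+R[:,2]*.019+[0,0,.15],R)
im,d,p=look("scene"); c=cloud(d,p)
q,m=brush(c,d,s); P=q[m]; print("scene x",P[:,0].min(),P[:,0].max())
k=abs(P[:,0])>.02; print("slope y,z vs x",np.polyfit(P[k,0],P[k,1],1),np.polyfit(P[k,0],P[k,2],1))
Rt=Rn.from_quat(s["orientation"]).as_matrix(); g=s["position"]-.019*Rt[:,2]
print("grasp",g.round(4),"handle end",(g+Rt[:,0]*.148).round(4), (g-Rt[:,0]*.148).round(4))
for n in("top","scene","wrist"):
    im2,d2,p2=look(n); c2=cloud(d2,p2); hs=cv2.cvtColor(im2,cv2.COLOR_BGR2HSV)
    w=(d2>0)&(abs(c2[...,2]-.076)<.004)&(abs(c2[...,0]-.515)<.06)&(abs(c2[...,1]-.165)<.06)&(hs[...,1]<140)
    Q=c2[w][:,:2]
    if len(Q)>20:
        e,r=cv2.minEnclosingCircle(Q.astype(np.float32)); print(n,"rim",len(Q),np.round(e,4),round(r,4))
    cv2.imwrite(f"pics/{n}_f.png",im2)
E
python3 jar.py
```

```text
clock: 7.42
position: [0.5927, 0.1752, 0.2452]
orientation: [0.926, 0.071, 0.37, -0.024]
ft_force: [0.6, 0.6, -0.4]
width: 0.0174
grip_force: 30.0
t 7.42 shift mm [ 0.3 -0.3  1. ] rot [ 0.0074  0.0015 -0.0067] |r| 0.01 q [ 0.27  0.08  1.87 -0.2   0.45  1.83] F [ 0.6  0.6 -0.4] w 0.0174
scene x -0.14589802974998622 0.1471435218504419
slope y,z vs x [0.01804988 0.00587506] [-0.00335984 -0.00038683]
grasp [0.5797 0.1734 0.259 ] handle end [0.6857 0.1901 0.3609] [0.4737 0.1566 0.1571]
top rim 51 [0.5141 0.1541] 0.0467
scene rim 196 [0.5174 0.1653] 0.0527
```

View pics/wrist_f.png

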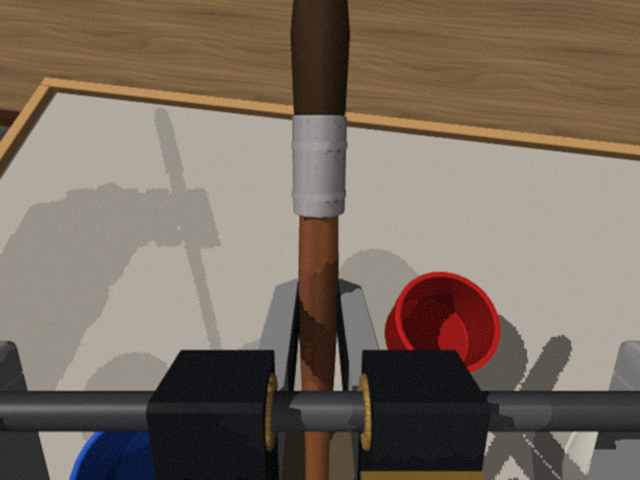

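Bristles are now up, with the ferrule at (320,165). The jar is unmoved at about (0.516, 0.165). I'll steepen the brush by about 4.5° so it clears both the wall and the rim, then lower it.

```bash
python3 -m crank '[0.4,0.3,0,0.003,-0.02,0,0.4,0.3,0,0.003,-0.02,0,0.4,0.3,-4,0.003,-0.02,0,0.4,0.2,-10,0.002,-0.018,0,0,0,-13,0,0,0,0,0,-13,0,0,0,0,0,-13,0,0,0,0,0,-13,0,0,0,0,0,-13,0,0,0,0,0,-11,0,0,0,0,0,0,0,0,0,0,0,0,0,0,0]'
cat > j2.py <<'E'
from meas import *
s=bot.read_state()
R=target(lean=np.radians(42))@np.diag([-1,-1,1]); togo(np.array([.5943,.1763,.107]),R)
im,d,p=look("scene"); c=cloud(d,p); cv2.imwrite("pics/s3.png",cv2.resize(im[140:260,270:430],(800,600)))
Rt=Rn.from_quat(s["orientation"]).as_matrix(); g=s["position"]-.019*Rt[:,2]; print("end",(g-Rt[:,0]*.148).round(4))
w=(d>0)&(abs(c[...,2]-.076)<.003)&(abs(c[...,0]-.515)<.055)&(abs(c[...,1]-.165)<.055)&(cv2.cvtColor(im,cv2.COLOR_BGR2HSV)[...,1]<140)
e,r=cv2.minEnclosingCircle(c[w][:,:2].astype(np.float32)); print("rim",e,r)
E
python3 j2.py
```

```text
clock: 8.62
position: [0.5945, 0.1763, 0.1562]
orientation: [0.911, 0.068, 0.406, -0.027]
ft_force: [-0.2, -0.0, -1.0]
width: 0.0175
grip_force: 30.0
t 8.62 shift mm [ -0.2  -0.  -49.2] rot [ 0.0059  0.0022 -0.0042] |r| 0.008 q [ 0.27  0.2   2.01 -0.78  0.14  2.43] F [-0.2 -0.  -1. ] w 0.0175
end [0.4827 0.1591 0.0587]
rim (0.5175873041152954, 0.16504094004631042) 0.052003368735313416
```

View pics/s3.png

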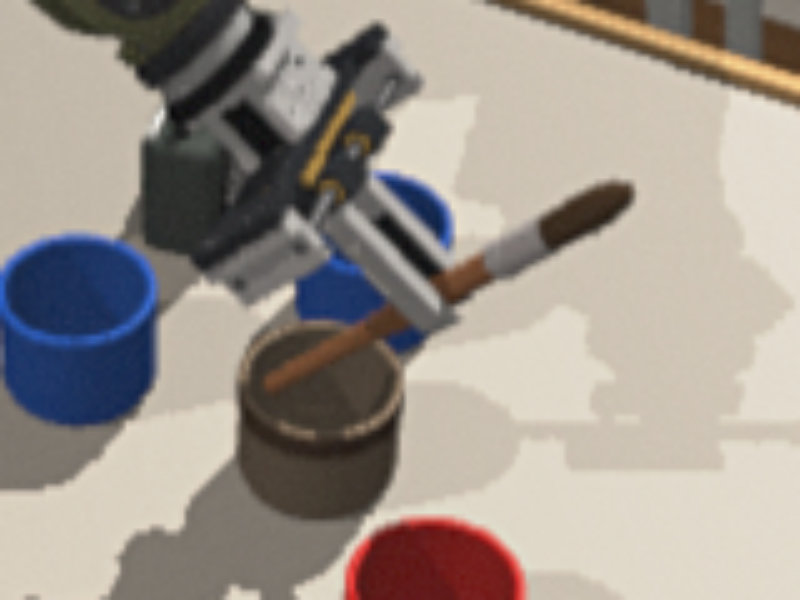

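The handle is inside the mouth with its end at (270,380), but joint 6 is nearing its limit. Turning the tool about the vertical, over the jar, relieves the wrist.

```bash
cat > t3.py <<'E'
from h import *
def go(phi=22.2,L=43.,off=-.034,J=(.516,.165),dz=0):
    phi,L=np.radians(phi),np.radians(L)
    R=target(phi,L)@np.diag([-1,-1,1]); h=np.array([np.cos(phi),np.sin(phi),0])
    E=np.r_[J,.006+.0055*np.sin(L)]+off*h
    T=E-.148*-(-R[:,0])*-1 if 0 else E+.148*(np.sin(L)*h+[0,0,np.cos(L)])+.019*R[:,2]
    togo(T+[0,0,dz],R)
E
python3 -c "
from t3 import *
go()"
```

```text
t 8.67 shift mm [ -3.9  19.1 -51.9] rot [2.000e-04 2.090e-02 2.403e-01] |r| 0.241 q [ 0.27  0.2   2.01 -0.78  0.14  2.43] F [0.5 0.5 0.3] w 0.0174
```

```bash
python3 -m crank '[-0.4,2,0,0,0.002,0.024,-0.4,2,0,0,0.002,0.024,-0.4,2,0,0,0.002,0.024,-0.4,2,0,0,0.002,0.024,-0.4,2,0,0,0.002,0.024,-0.4,2,0,0,0.002,0.024,-0.4,2,0,0,0.002,0.024,-0.4,2,0,0,0.002,0.024,-0.4,2,0,0,0.002,0.024,-0.4,1,0,0,0.002,0.024,0,0,0,0,0,0,0,0,0,0,0,0]'; python3 -c "
from t3 import *
go()"
```

```text
clock: 9.67
position: [0.591, 0.1932, 0.157]
orientation: [0.902, 0.165, 0.393, -0.072]
ft_force: [0.4, 0.7, -1.0]
width: 0.0173
grip_force: 30.0
t 9.67 shift mm [ -0.2   2.4 -52. ] rot [0.0001 0.0019 0.0257] |r| 0.026 q [0.21 0.2  2.   0.72 0.17 0.75] F [ 0.4  0.7 -1. ] w 0.0173
```

```bash
python3 -m crank '[0,0.5,-4,0,0,0.006,0,0.5,-4,0,0,0.006,0,0.5,-4,0,0,0.006,0,0.5,-4,0,0,0.006,0,0,-4,0,0,0,0,0,-4,0,0,0,0,0,-4,0,0,0,0,0,-4,0,0,0,0,0,-4,0,0,0,0,0,-4,0,0,0,0,0,0,0,0,0]'; python3 -c "
from t3 import *
go()"
```

```text
clock: 10.58
position: [0.5905, 0.1953, 0.1157]
orientation: [0.9, 0.176, 0.391, -0.076]
ft_force: [0.0, -0.4, -1.6]
width: 0.0172
grip_force: 30.0
t 10.58 shift mm [  0.4   0.3 -10.6] rot [ 0.0008 -0.0001  0.0015] |r| 0.002 q [0.2  0.28 2.02 1.35 0.14 0.09] F [ 0.  -0.4 -1.6] w 0.0172
```

Wrist is comfortable. Now I'll ease down to the floor, watching the force.

```bash
python3 -m crank '[0,0,-2,0,0,0,0,0,-2,0,0,0,0,0,-2,0,0,0,0,0,-2,0,0,0,0,0,0,0,0,0]'; python3 -m crank '[0,0,-1,0,0,0,0,0,-1,0,0,0,0,0,0,0,0,0]';  python3 -m crank '[0,0,-1,0,0,0,0,0,0,0,0,0]'; python3 -c "
from t3 import *
go()"
```

```text
clock: 11.0
position: [0.5906, 0.1953, 0.1082]
orientation: [0.9, 0.176, 0.391, -0.076]
ft_force: [-0.1, -0.1, -1.5]
width: 0.017
grip_force: 30.0
clock: 11.25
position: [0.5907, 0.1952, 0.1061]
orientation: [0.9, 0.176, 0.391, -0.076]
ft_force: [0.0, 0.4, -1.2]
width: 0.0175
grip_force: 30.0
clock: 11.42
position: [0.5906, 0.1952, 0.1049]
orientation: [0.9, 0.176, 0.391, -0.076]
ft_force: [0.7, -0.1, -1.1]
width: 0.0178
grip_force: 30.0
t 11.42 shift mm [0.2 0.3 0.1] rot [0.0007 0.0003 0.0012] |r| 0.001 q [ 0.2   0.3   2.03  1.55  0.13 -0.11] F [ 0.7 -0.1 -1.1] w 0.0178
```

```bash
for i in 1 ; do python3 -m crank '[0,0,-1,0,0,0,0,0,0,0,0,0]';python3 -m crank '[0,0,-1,0,0,0,0,0,0,0,0,0]';python3 -m crank '[0,0,-1,0,0,0,0,0,0,0,0,0]'; done | grep -E "pos|ft"; python3 -c "
from t3 import *
go()"
```

```text
position: [0.5906, 0.1952, 0.1039]
ft_force: [-0.6, 0.3, -0.4]
position: [0.5907, 0.1952, 0.103]
ft_force: [0.8, -0.4, 1.1]
position: [0.5907, 0.1952, 0.102]
ft_force: [0.4, 0.6, 0.9]
t 11.92 shift mm [0.1 0.3 3. ] rot [0.0006 0.0006 0.0012] |r| 0.001 q [ 0.2   0.31  2.03  1.61  0.13 -0.16] F [0.4 0.6 0.9] w 0.0175
```

```bash
(python3 -m crank '[0,0,-1,0,0,0,0,0,0,0,0,0]';python3 -m crank '[0,0,-1,0,0,0,0,0,0,0,0,0]') | grep -E "pos|ft"; python3 - <<'E'
from t3 import *
go()
a=[]
for n,(y0,y1,x0,x1) in dict(scene=(170,260,300,420),top=(190,310,190,290)).items():
    im,d,p=look(n); a.append(cv2.resize(im[y0:y1,x0:x1],(400,400)))
cv2.imwrite("pics/f.png",np.hstack(a))
E
```

```text
position: [0.5907, 0.1953, 0.1011]
ft_force: [1.0, 1.0, 1.0]
position: [0.5907, 0.1952, 0.1]
ft_force: [1.4, 1.0, 1.3]
t 12.25 shift mm [0.1 0.3 5. ] rot [0.0006 0.0005 0.0012] |r| 0.001 q [ 0.2   0.31  2.03  1.64  0.13 -0.2 ] F [1.4 1.  1.3] w 0.0171
```

View pics/f.png

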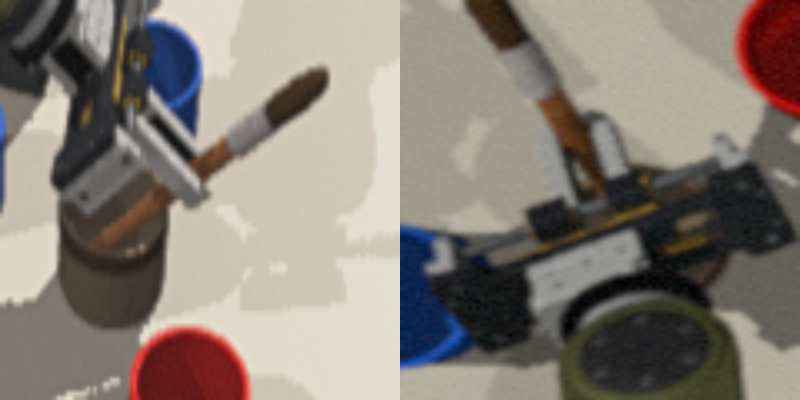

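The brush is bristles up inside the jar. The force has stopped falling and is building upward, and the height matches the handle resting on the floor. Releasing.

```bash
python3 -m crank '[0,0,-1,0,0,0,0,0,0,0,0,0,0,0,0,0,0,0]' | grep -E "pos|ft"; python3 -m crank '[0,0,0,0,0,0,0,0,0,0,0,0,0,0,0,0,0,0,0,0,0,0,0,0,0,0,0,0,0,0,0,0,0,0,0,0,0,0,0,0,0,0,0,0,0,0,0,0,0,0,0,0,0,0,0,0,0,0,0,0]' 0; python3 -c "
from t3 import *
go(); print(target(np.radians(22.2),np.radians(43))[:,2])"
```

```text
position: [0.5906, 0.1952, 0.0989]
ft_force: [1.1, -0.3, 1.4]
clock: 13.43
position: [0.5906, 0.1952, 0.099]
orientation: [0.9, 0.176, 0.391, -0.076]
ft_force: [-0.9, 1.4, -0.4]
width: 0.0805
grip_force: 0.0
t 13.43 shift mm [0.2 0.3 6. ] rot [0.0007 0.0003 0.0012] |r| 0.001 q [ 0.2   0.31  2.03  1.66  0.13 -0.22] F [-0.9  1.4 -0.4] w 0.0805
[ 0.67713888  0.27633526 -0.68199836]
```

```bash
python3 -m crank '[-4,-1.6,4,0,0,0,-6.8,-2.8,6.8,0,0,0,-6.8,-2.8,6.8,0,0,0,-6.8,-2.8,6.8,0,0,0,-6.8,-2.8,6.8,0,0,0,-6.8,-2.8,6.8,0,0,0,-6.8,-2.8,6.8,0,0,0,-6.8,-2.8,6.8,0,0,0,-6.8,-2.8,6.8,0,0,0,-6.8,-2.8,6.8,0,0,0,-6.8,-2.8,6.8,0,0,0,-6.8,-2.8,6.8,0,0,0]' 0;  python3 -m crank '[-5,-2,10,0,0,0,-5,-2,15,0,0,0,-5,-2,15,0,0,0,-5,-2,15,0,0,0,-5,-2,15,0,0,0,-5,-2,15,0,0,0,0,0,15,0,0,0,0,0,0,0,0,0,0,0,0,0,0,0,0,0,0,0,0,0]'; python3 - <<'E'
from t3 import *
go()
a=[]
for n,(y0,y1,x0,x1) in dict(scene=(120,320,240,440),top=(150,350,140,340)).items():
    im,d,p=look(n); a.append(cv2.resize(im[y0:y1,x0:x1],(400,400))); c=cloud(d,p)
    w=(d>0)&(abs(c[...,2]-.076)<.006)&(abs(c[...,0]-.515)<.056)&(abs(c[...,1]-.165)<.056)&(cv2.cvtColor(im,cv2.COLOR_BGR2HSV)[...,1]<140)
    if w.sum()>9: print(n,cv2.minEnclosingCircle(c[w][:,:2].astype(np.float32)))
cv2.imwrite("pics/g.png",np.hstack(a))
E
```

```text
clock: 14.43
position: [0.5114, 0.1626, 0.1781]
orientation: [0.9, 0.176, 0.391, -0.076]
ft_force: [0.1, 0.6, 0.7]
width: 0.094
grip_force: 0.0
clock: 15.27
position: [0.4816, 0.1508, 0.2767]
orientation: [0.9, 0.176, 0.391, -0.076]
ft_force: [0.6, -0.6, 0.1]
width: 0.0941
grip_force: 0.0
t 15.27 shift mm [ 109.2   44.7 -171.7] rot [ 0.0008 -0.0008  0.001 ] |r| 0.002 q [ 0.13 -0.26  2.13  0.39  0.51  1.05] F [ 0.6 -0.6  0.1] w 0.0941
scene ((0.5169459581375122, 0.16601888835430145), 0.05285551771521568)
top ((0.5164245367050171, 0.16540515422821045), 0.049901172518730164)
```

View pics/g.png

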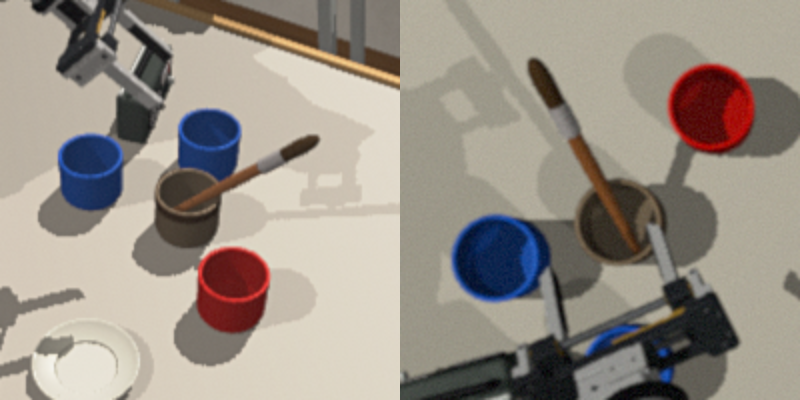

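The brush stands handle-down, with its bristles up at (310,143) in the left half and its shaft on the rim. The jar is upright at (0.516, 0.165), where it started, and the gripper is clear.

```bash
python3 -c "
from bench import bot
print(bot.close_job())"
```

```text
the job is handed in; nothing more can be done
None
```

I handed the job in at about 15 s: the sash brush is back in the stoneware jar with its handle down and bristles up. I lowered the handle to the jar floor before letting go; the jar stayed upright in its place, and nothing else was touched.

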